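Rearrange the pigment vials to the paint-outs

ROBOT

A 6-joint arm with a two-finger parallel gripper is mounted at the origin on a cart in front of the work surface, level with it; the furniture and walls round the work are solid. World frame = base frame: x ahead of the robot, y to its left, z up, the work surface at z = 0. Lengths are in m, angles in rad, forces in N, time in s.
With the tool pointing down it reaches from about 0.425 to 0.95 m from the base axis. Payload 3.5 kg.
Tool frame: the origin (TCP) lies on the front face of the gripper's body, between the roots of the fingers; the fingertips stand 73 mm ahead of it and the grasp point (between the pads) lies 54 mm ahead of it; z points along the fingers, y is the line along which they close (so a half turn about z gives the same grasp; the last joint's range is limited). The gripper opens to 85 mm and grips with 20 to 120 N. Pads are 22 mm wide; open, the fingers measure 114 mm over their backs; the gripper's body (76 mm by 85 mm) begins 54 mm behind the grasp point. The pads swing forward as they close: fully open they stand 13 mm farther back than shut.
Start: joints at [0.974, 0.286, 1.577, -0, 1.279, -0.15], TCP at [0.292, 0.609, 0.304] pointing down, gripper open.
Joint ranges: [-2.77, 2.77], [-0.9, 2.22], [0.21, 2.48], [-1.53, 4.67], [0.24, 2.81], [-2.84, 2.84]. Speed limits (rad/s): [2.79, 2.79, 3.14, 3.14, 3.14, 3.14].

INTERFACE

Orientations are given as a unit quaternion [x, y, z, w].
In Python, from rig import manip gives the robot as it stands.
- The arm moves only by the tool jog_arm, never from a script. Its argument "steps" is a list of rows, each a list of 4 numbers: the shift along the tool's x, y, z in m, then the turn about the tool's z in degrees. In form: [[dx, dy, dz, roll], ...]. A call has 1 to 10 rows; each row shifts and turns the commanded pose from where the row before left it, along the tool's axes as they then stand; what a row does not reach is not made up. A row lasts 1/12 s, in which the tool goes at most 41.7 mm and 7.16 degrees, less where a joint would pass 70% of its speed; a pose out of reach is approached as far as the arm can. A call is refused whole if a number of a shift passes 0.0417 or a number of a turn 7.16, either way. A call with a gripper value outside its range is refused whole. "jaw" is the opening, from -1 (shut) to 1 (fully open), set as the call begins (left out, the last holds). The fingers move at their own pace and stop on an object; "force" is the grip in N (left out, the last holds). Time passes only in rows, so rows that do not move let the fingers close. It gives the time, the measured TCP pose, the force, the opening and the grip force at its end, in the units of the state.
- manip.sense(): the state, without advancing time (a new reading comes with each control period).
- manip.read_camera(name): name is "side" or "top"; returns a dict with "img" (384x512x3 uint8, red, green, blue), "depth" (384x512 float32, m along the optical axis (not along the pixel's ray), 0 where there is no reading), "fx", "fy", "cx", "cy" (pixels), "k1" (the pictures are not rectified: a ray, as slopes to the right and down, at radius r is drawn at 1 + k1 r^2 times it, then the intrinsics apply), "R" (3x3) and "t" (3): a world point X has camera coordinates R X + t. Camera axes: x right, y down, z forward; pixel columns grow to the right and rows downward; lengths in m; the calibration is good to about 2 mm. A picture is of the moment at which its call begins.
- manip.hand_in(): hands the job in; it is judged then, once.
Trained networks look in the newest picture that a camera, given by its name, has taken for a name from the list of things; names that differ only in an ending like _2 or _b are one class to them, and where a whole thing is asked for, a point or a joint stands for the part that bears it (a point fixed in the world has none). Each returns a list of dicts, best first, with "confidence" (0 to 1); they miss things now and then, are a little off and sometimes report something else, mostly with a low value. They report only what shows in the picture. A call takes as long as a camera call.
- manip.silhouettes(camera, label): "pixels" (384x512 bool, what is visible of it) and "pixel" ([row, column] in pixels, amid what is visible of it).
- manip.mark_of(camera, label): "pixel" ([row, column] in pixels: a listed point, or the origin of a listed thing).
The state is a dict: "time_s": time; "joints": joint angles; "qvel": joint speeds; "tau": joint torques, N m; "eef_pos": TCP position; "eef_rot": TCP orientation; "ft_force": force on the tool from outside, world axes, zero at the start; "wrist_torque": the same for the moment, N m; "finger_gap": finger opening in m; "finger_force": force on a finger pad.
Only numpy, scipy, OpenCV 4.12 (cv2) and the standard library are available. Lean on these libraries where they do the work, as an engineer would, in place of code of your own. Each camera call takes 0.05 s, during which the arm holds its last target. There are 200 camera calls.

TASK

The four pigment vials stand in the wrong cups of the retouching rack. Swap them round (the spare cup behind the plain tile is there to help) until each vial stands upright on the floor of the cup right behind the paint-out tile of its own colour. Keep the vials upright throughout, none may be tipped over, and let go of everything at the end.

Things in the scene. Friction and masses are not known exactly. Their poses are not given: they have to be found in the camera images.
- rack: fixed wooden rack, 104 x 300 mm, board 8 mm thick, with a row of five grey flared cups 56 mm apart and a tile in front of each. Cup floor 11 mm above the bench, rim 25 mm; inside 26 mm wide at the floor, 42 mm at the rim, so it centres a vial. Origin: middle of the underside; x from tiles to cups, y along the row; cup axes at x = 14, y = -112, -56, 0, 56, 112 mm.
- vial_red: glass vial with red powder and a black cap with a round red paint dab on it; a cylinder 23 mm across and 51 mm tall with the cap (the lower 40 mm, the glass, is the part to grip), about 30 g, in a cup. Origin: centre of its underside; z points up along its axis.
- vial_ochre: glass vial with ochre-yellow powder and a white cap with a round ochre-yellow paint dab on it; a cylinder 23 mm across and 51 mm tall with the cap (the lower 40 mm, the glass, is the part to grip), about 30 g, in a cup. Origin: centre of its underside; z points up along its axis.
- vial_blue: glass vial with blue powder and a black cap with a round blue paint dab on it; a cylinder 23 mm across and 51 mm tall with the cap (the lower 40 mm, the glass, is the part to grip), about 30 g, in a cup. Origin: centre of its underside; z points up along its axis.
- vial_green: glass vial with green powder and a black cap with a round green paint dab on it; a cylinder 23 mm across and 51 mm tall with the cap (the lower 40 mm, the glass, is the part to grip), about 30 g, in a cup. Origin: centre of its underside; z points up along its axis.
- tile_red: white glazed tile with a patch of red paint, 30 x 44 x 4 mm, fixed in the rack's front channel. Origin: centre of its underside, 8 mm above the bench; axes as the rack's. The axis of its cup, right behind it, lies at x = +48 mm, y = 0 of the tile; a vial in that cup has its underside at z = +3 mm.
- tile_ochre: white glazed tile with a patch of ochre-yellow paint, 30 x 44 x 4 mm, fixed in the rack's front channel. Origin: centre of its underside, 8 mm above the bench; axes as the rack's. The axis of its cup, right behind it, lies at x = +48 mm, y = 0 of the tile; a vial in that cup has its underside at z = +3 mm.
- tile_blue: white glazed tile with a patch of blue paint, 30 x 44 x 4 mm, fixed in the rack's front channel. Origin: centre of its underside, 8 mm above the bench; axes as the rack's. The axis of its cup, right behind it, lies at x = +48 mm, y = 0 of the tile; a vial in that cup has its underside at z = +3 mm.
- tile_green: white glazed tile with a patch of green paint, 30 x 44 x 4 mm, fixed in the rack's front channel. Origin: centre of its underside, 8 mm above the bench; axes as the rack's. The axis of its cup, right behind it, lies at x = +48 mm, y = 0 of the tile; a vial in that cup has its underside at z = +3 mm.
- tile_blank: plain white tile without paint, otherwise like the painted tiles (same size, same origin, the cup behind it in the same place); the cup behind it is the spare one, empty at the start.

How it is judged:
At the end, for the whole second after the job is handed in: Each of the four vials is in the cup behind the tile of its own colour: its underside within 8 mm of the cup's axis along and across the row and at most 5 mm above the cup's floor, its axis within 0.15 rad of upright, at rest (under 0.02 m/s) and not touched by the fingers (x of vial_red in the frame of tile_red between 0.04 and 0.056 m and y of vial_red in the frame of tile_red between -0.008 and 0.008 m and z of vial_red in the frame of tile_red below 0.008 m and angle between each of vial_red, vial_ochre, vial_blue, vial_green's own z axis and vertical below 0.15 rad and linear speed of each of vial_red, vial_ochre, vial_blue, vial_green below 0.02 m/s and contact force between each of vial_red, vial_ochre, vial_blue, vial_green and the fingers below 0.05 N and x of vial_ochre in the frame of tile_ochre between 0.04 and 0.056 m and y of vial_ochre in the frame of tile_ochre between -0.008 and 0.008 m and z of vial_ochre in the frame of tile_ochre below 0.008 m and x of vial_blue in the frame of tile_blue between 0.04 and 0.056 m and y of vial_blue in the frame of tile_blue between -0.008 and 0.008 m and z of vial_blue in the frame of tile_blue below 0.008 m and x of vial_green in the frame of tile_green between 0.04 and 0.056 m and y of vial_green in the frame of tile_green between -0.008 and 0.008 m and z of vial_green in the frame of tile_green below 0.008 m).
It fails at once if a vial is tipped over (more than 0.7 rad from upright) (angle between any of vial_red, vial_ochre, vial_blue, vial_green's own z axis and vertical above 0.7 rad).
It also fails if it takes over 109 s, if anything falls off the work surface, if the arm or the gripper's body presses on something with over 40 N, if the wrist force passes 120 N, or if a joint passes its speed limit or range.

## Working session

There is one attempt and no reset: what is moved stays moved. The work goes in short steps, Python scripts to look and compute and a tool call to move; the robot and the scene stay as the last step left them, time stands still between calls to the robot, and variables do not carry over. Pictures are saved under pics/ and viewed, at most 14 in all, crops included, and the job is handed in when it is done.

Besides the shell and the picture viewer there is one more tool, called after "Emit:" as name(argument=value, ...), one argument or row to a line, values as JSON. jog_arm: Moves the arm, as the interface text tells. Its arguments: {"type":"object","properties":{"steps":{"type":"array"},"jaw":{"type":"number"},"force":{"type":"number"}},"required":["steps"]}

```bash
mkdir -p pics
cat > h.py <<'E'
from rig import manip
import numpy as np, cv2
def ray(c,px):
    y=(px[0]-c['cy'])/c['fy'];x=(px[1]-c['cx'])/c['fx']
    p=cv2.undistortPoints(np.array([[[px[1],px[0]]]],float),np.array([[c['fx'],0,c['cx']],[0,c['fy'],c['cy']],[0,0,1]]),np.array([c['k1'],0,0,0.]))[0,0]
    d=c['R'].T@np.array([p[0],p[1],1]); o=-c['R'].T@c['t']
    return o,d
def atz(c,px,z):
    o,d=ray(c,px); return o+d*(z-o[2])/d[2]
E
python3 - <<'E'
from h import *
s=manip.sense();print(s)
for n in('top','side'):
    c=manip.read_camera(n);cv2.imwrite(f'pics/{n}0.png',c['img'][:,:,::-1]);print(n,c['R'].round(3),c['t'],c['fx'],c['k1'])
    for l in ['rack']+[a+'_'+b for a in('tile','vial') for b in('red','ochre','blue','green')]+['tile_blank']:
        for m in manip.mark_of(n,l)[:2]:
            z=.011 if 'vial' in l else .008 if 'tile' in l else 0
            print(l,np.round(m['pixel'],1),round(m['confidence'],2),atz(c,m['pixel'],z).round(4))
E
```

```text
{'time_s': 0.0, 'joints': array([ 9.74041266e-01,  2.87213571e-01,  1.57813741e+00, -2.52807749e-05,
        1.27858564e+00, -1.49990735e-01]), 'qvel': array([-2.43629723e-04, -3.87744762e-04, -5.59924318e-05, -2.24735866e-03,
       -1.59109085e-04, -2.08984708e-04]), 'tau': array([ 5.90088507e-05, -4.05998361e+01, -2.92619026e+01, -1.20960030e-04,
        5.93563556e-03, -3.68567854e-06]), 'eef_pos': array([0.29133845, 0.6083697 , 0.30253646]), 'eef_rot': array([ 2.21525296e-01,  9.75153921e-01, -1.09564895e-03, -4.16223259e-04]), 'ft_force': array([-1.00048923, -0.29208275,  0.47786274]), 'wrist_torque': array([ 0.04911774,  0.00419345, -0.00970355]), 'finger_force': 0.0, 'finger_gap': 0.08582589891134383}
top [[ 0.182 -0.983 -0.002]
 [-0.961 -0.178 -0.21 ]
 [ 0.206  0.04  -0.978]] [0.06745815 0.5143521  0.79787231] 463.37619261802195 0.004201375352336708
rack [205.7 240.8] 0.96 [0.4752 0.1947 0.    ]
tile_red [218.  272.9] 0.69 [0.4614 0.1288 0.008 ]
tile_red [223.5 207.9] 0.22 [0.4282 0.2495 0.008 ]
tile_ochre [218.4 243.8] 0.92 [0.4505 0.1837 0.008 ]
tile_blue [220.8 298.7] 0.6
[... 359 characters left out ...]
.008]
 [ 0.014  0.675 -0.738]
 [-0.028 -0.737 -0.675]] [ 0.49769362 -0.06669216  1.01739562] 452.8230055186128 -0.06358627635155764
rack [230.3 268.6] 0.86 [0.4792 0.196  0.    ]
tile_red [207.1 280.2] 0.67 [0.4537 0.1417 0.008 ]
tile_ochre [224.1 286.8] 0.74 [0.4443 0.1882 0.008 ]
tile_blue [182.9 269.8] 0.66 [0.4704 0.0689 0.008 ]
tile_green [269.9 303.1] 0.89 [0.4248 0.2977 0.008 ]
vial_red [274.8 277.8] 0.61 [0.4696 0.3093 0.011 ]
vial_ochre [187.7 248.2] 0.7 [0.5159 0.0864 0.011 ]
vial_ochre [268.5 304.9] 0.25 [0.4219 0.2971 0.011 ]
vial_blue [222.9 260.4] 0.61 [0.4946 0.1868 0.011 ]
vial_green [205.6 253.2] 0.5 [0.507  0.1394 0.011 ]
tile_blank [245.1 290.6] 0.84 [0.4416 0.2408 0.008 ]
```

View pics/top0.png

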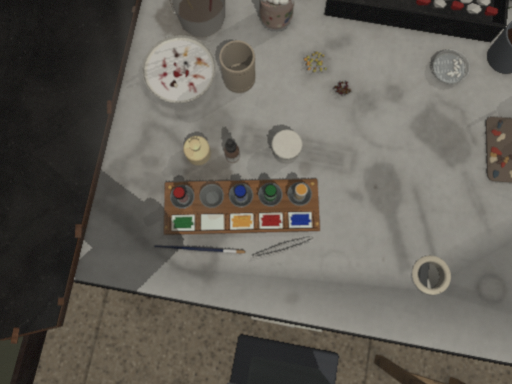

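View pics/side0.png

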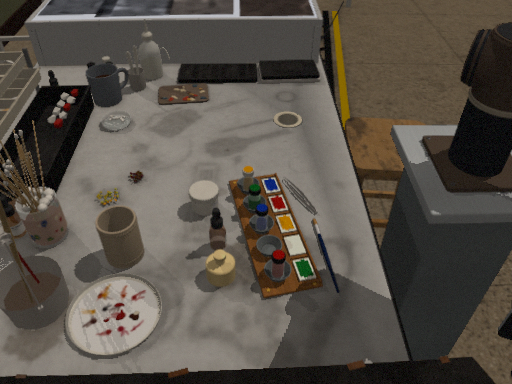

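The top view shows the tiles left to right as green (182,222), blank, ochre, red and blue (300,220). Behind them stand red, an empty cup, blue, green and ochre. That makes two swaps, red with green and blue with ochre. Next I fit the rack pose and check the heights of nearby things.

```bash
cat >> h.py <<'E'
ORD=['blue','red','ochre','blank','green']; YS=[-.112,-.056,0,.056,.112]
def fit(P,Q): # 2D rigid: Q local -> P world
    P=np.array(P);Q=np.array(Q);a=P.mean(0);b=Q.mean(0);z=((P-a)@[1,1j])*np.conj((Q-b)@[1,1j])
    th=np.angle(z.sum());R=np.array([[np.cos(th),-np.sin(th)],[np.sin(th),np.cos(th)]]);return a-R@b,th,np.linalg.norm(P-(Q@R.T+a-R@b),axis=1)
def cloud(c):
    v,u=np.mgrid[0:384,0:512]
    K=np.array([[c['fx'],0,c['cx']],[0,c['fy'],c['cy']],[0,0,1]])
    p=cv2.undistortPoints(np.stack([u,v],-1).reshape(-1,1,2).astype(float),K,np.array([c['k1'],0,0,0.])).reshape(384,512,2)
    d=c['depth'];X=np.dstack([p[...,0]*d,p[...,1]*d,d])-c['t'];return X@c['R']
E
python3 - <<'E'
from h import *
for n in('top','side'):
    c=manip.read_camera(n);C=cloud(c)
    r=manip.silhouettes(n,'rack')[0]['pixels']
    P=[];Q=[]
    for l,y in zip(ORD,YS):
        hsv=cv2.cvtColor(c['img'],cv2.COLOR_RGB2HSV)
        for m in manip.silhouettes(n,'tile_'+l)[:1]:
            v,u=np.nonzero(m['pixels']);w=atz(c,[(v.min()+v.max())/2,(u.min()+u.max())/2] if 0 else [v.mean(),u.mean()],.012)
            print(n,l,len(v),round(m['confidence'],2),w.round(4), C[m['pixels']].mean(0).round(4));P.append(w[:2]);Q.append([-.034,y])
    o,th,e=fit(P,Q);print('fit',o,np.degrees(th),e.round(4))
    v,u=np.nonzero(r);pts=np.array([atz(c,[a,b],.008)[:2] for a,b in zip(v,u)]).astype(np.float32)
    print('rect',cv2.minAreaRect(pts*1000))
    R=np.array([[np.cos(th),-np.sin(th)],[np.sin(th),np.cos(th)]])
    L=(C[...,:2]-o)@R
    for l,y in zip(ORD,YS):
        M=(np.abs(L[...,0]-.014)<.03)&(np.abs(L[...,1]-y)<.025)&(C[...,2]>.054)&(c['depth']>0)
        print('cap at',l,M.sum(), (L[M].mean(0).round(4),C[M].mean(0).round(4),C[M][:,2].max().round(4)) if M.any() else '')
    # obstacles behind
    for k in np.arange(-.16,.17,.02):
        M=(abs(L[...,1]-k)<.01)&(L[...,0]>.05)&(L[...,0]<.16)&(C[...,2]>.04)&(c['depth']>0)
        if M.sum()>3: print('obs',round(k,2),L[M][:,0].min().round(3),C[M][:,2].max().round(3))
E
```

```text
top blue 357 0.85 [0.4681 0.0789 0.012 ] [0.4677 0.079  0.0145]
top red 321 0.84 [0.4571 0.1342 0.012 ] [0.4567 0.1342 0.0148]
top ochre 388 0.67 [0.4457 0.1886 0.012 ] [0.4451 0.1884 0.0162]
top blank 315 0.73 [0.434  0.2436 0.012 ] [0.4336 0.2433 0.0146]
top green 341 0.68 [0.422  0.2977 0.012 ] [0.4217 0.2972 0.0147]
fit [0.47865439 0.1956331 ] 11.914490331397907 [0.0004 0.0004 0.0003 0.0002 0.0006]
rect ((474.3759460449219, 193.7367706298828), (103.79071807861328, 299.4613342285156), 11.935784339904785)
cap at blue 128 (array([ 0.013, -0.112]), array([0.5145, 0.0887, 0.0616]), np.float64(0.0649))
cap at red 131 (array([ 0.013 , -0.0562]), array([0.5029, 0.1433, 0.062 ]), np.float64(0.0674))
cap at ochre 123 (array([ 0.0129, -0.0005]), array([0.4914, 0.1978, 0.0621]), np.float64(0.0649))
cap at blank 0 
cap at green 133 (array([0.0131, 0.1109]), array([0.4685, 0.3069, 0.0616]), np.float64(0.0657))
obs -0.12 0.087 0.05
obs -0.1 0.078 0.049
obs -0.08 0.078 0.05
obs -0.06 0.088 0.049
obs -0.0 0.087 0.084
obs 0.02 0.083 0.096
obs 0.08 0.097 0.06
obs 0.1 0.099 0.057
side blue 189 0.71 
[... 363 characters left out ...]
0.0005 0.0012 0.0001 0.0011]
rect ((476.1034851074219, 194.65185546875), (108.39984893798828, 303.2555236816406), 11.700289726257324)
cap at blue 97 (array([ 0.0136, -0.1115]), array([0.5169, 0.0912, 0.0605]), np.float64(0.0644))
cap at red 105 (array([ 0.0135, -0.0557]), array([0.5053, 0.1457, 0.0607]), np.float64(0.0634))
cap at ochre 118 (array([0.014 , 0.0005]), array([0.4941, 0.2008, 0.0607]), np.float64(0.0649))
cap at blank 0 
cap at green 153 (array([0.014 , 0.1119]), array([0.4711, 0.3099, 0.0609]), np.float64(0.0641))
obs -0.12 0.086 0.048
obs -0.1 0.078 0.048
obs -0.08 0.078 0.049
obs -0.06 0.087 0.048
obs -0.0 0.086 0.091
obs 0.02 0.085 0.095
obs 0.08 0.096 0.06
obs 0.1 0.1 0.058
```

Emit:
jog_arm(
  steps=[
    [0,0,0,6.56],
    [0,0,0,6.56],
    [0,0,0,6.56],
    [0,0,0,6.56],
    [0,0,0,6.56],
    [0,0,0,6.56],
    [0,0,0,6.56],
    [0,0,0,6.56],
    [0,0,0,0],
  ],
  jaw=0.1,
  force=30,
)

```text
time_s: 2.55
eef_pos: [0.2916, 0.6087, 0.3039]
eef_rot: [0.631, 0.776, -0.0, -0.0]
ft_force: [0.9, 0.0, -0.7]
finger_gap: 0.0467
finger_force: 0.0
```

```bash
cat >> h.py <<'E'
from scipy.spatial.transform import Rotation as Ro
O=np.array([.4795,.1965]);TH=np.radians(11.92)
def cup(l):
    R=np.array([[np.cos(TH),-np.sin(TH)],[np.sin(TH),np.cos(TH)]]);return O+R@[.014,YS[ORD.index(l)]]
def togo(l,z):
    s=manip.sense();R=Ro.from_quat(s['eef_rot']).as_matrix();d=np.append(cup(l),z)-s['eef_pos']
    print('t',round(s['time_s'],2),'togo mm',(R.T@d*1000).round(1),'tooly deg',np.degrees(np.arctan2(R[1,1],R[0,1])).round(2),'tilt',R[:,2].round(4),'gap',round(s['finger_gap'],4),'F',s['ft_force'].round(1),s['finger_force'])
E
python3 -c "
from h import *
togo('green',.101)"
```

```text
t 2.55 togo mm [-330.   113.3  202.9] tooly deg 11.81 tilt [-0.  0. -1.] gap 0.0467 F [ 0.9  0.  -0.7] 0.0
```

Emit:
jog_arm(
  steps=[
    [-0.033,0.0113,0.01,0],
    [-0.033,0.0113,0.01,0],
    [-0.033,0.0113,0.01,0],
    [-0.033,0.0113,0.01,0],
    [-0.033,0.0113,0.01,0],
    [-0.033,0.0113,0.01,0],
    [-0.033,0.0113,0.01,0],
    [-0.033,0.0113,0.01,0],
    [-0.033,0.0113,0.01,0],
    [-0.033,0.0113,0.01,0],
  ],
)

```text
time_s: 3.38
eef_pos: [0.471, 0.3077, 0.2038]
eef_rot: [0.629, 0.778, 0.0, 0.0]
ft_force: [0.9, -0.0, -0.9]
finger_gap: 0.047
finger_force: 0.0
```

Emit:
jog_arm(
  steps=[
    [0,0,0,0],
    [0,0,0,0],
    [0,0,0,0],
  ],
)

```text
time_s: 3.63
eef_pos: [0.4704, 0.3094, 0.2042]
eef_rot: [0.629, 0.777, 0.0, -0.0]
ft_force: [-1.0, -0.5, 0.9]
finger_gap: 0.047
finger_force: 0.0
```

```bash
python3 -c "
from h import *
togo('green',.101)"
```

```text
t 3.63 togo mm [ -0.4  -0.5 103.2] tooly deg 11.97 tilt [ 2.e-04  6.e-04 -1.e+00] gap 0.047 F [-1.  -0.5  0.9] 0.0
```

Emit:
jog_arm(
  steps=[
    [0,0,0.02,0],
    [0,0,0.02,0],
    [0,0,0.02,0],
    [0,0,0.015,0],
    [0,0,0.015,0],
    [0,0,0.013,0],
    [0,0,0,0],
    [0,0,0,0],
  ],
)

```text
time_s: 4.3
eef_pos: [0.4697, 0.31, 0.1007]
eef_rot: [0.629, 0.777, -0.0, -0.0]
ft_force: [0.6, -0.1, 0.2]
finger_gap: 0.0472
finger_force: 0.0
```

```bash
python3 -c "
from h import *
togo('green',.101)
c=manip.read_camera('side');cv2.imwrite('pics/s1.png',cv2.resize(c['img'][150:320,180:380,::-1],None,fx=3.5,fy=3.5))"
```

```text
t 4.3 togo mm [-1.1  0.1 -0.3] tooly deg 12.03 tilt [-9.e-04 -3.e-04 -1.e+00] gap 0.0472 F [ 0.6 -0.1  0.2] 0.0
```

View pics/s1.png

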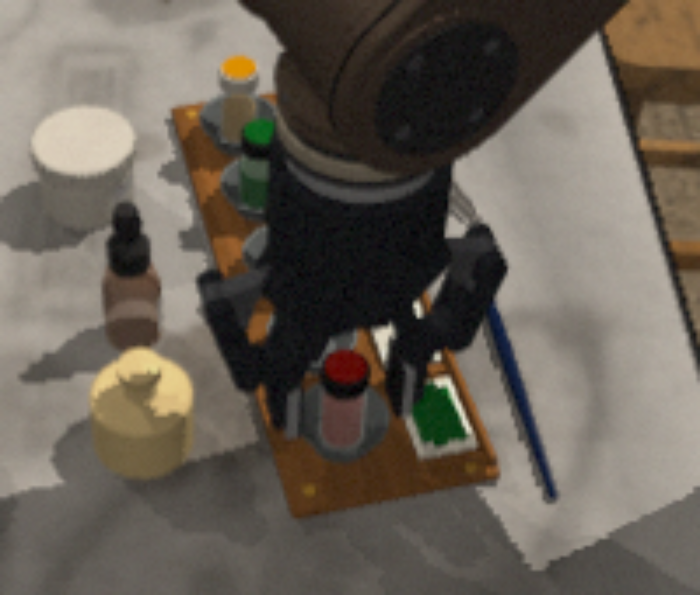

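The red vial (345,400 in the crop) stands between the pads at (285,410) and (405,390), and nothing is touching. I'll close on it.

Emit:
jog_arm(
  steps=[
    [0,0,0,0],
    [0,0,0,0],
    [0,0,0,0],
    [0,0,0,0],
    [0,0,0,0],
    [0,0,0,0],
    [0,0,0,0],
    [0,0,0,0],
  ],
  jaw=-1,
)

```text
time_s: 5.02
eef_pos: [0.4712, 0.3096, 0.1024]
eef_rot: [0.63, 0.777, 0.001, 0.0]
ft_force: [-1.9, 0.4, 7.1]
finger_gap: 0.0207
finger_force: 29.7
```

Emit:
jog_arm(
  steps=[
    [0,0,-0.01,0],
    [0,0,-0.02,0],
    [0,0,-0.02,0],
    [0,0,-0.01,0],
    [0,0,-0.01,0],
    [0,0,0,0],
    [0,0,0,0],
  ],
)

```text
time_s: 5.6
eef_pos: [0.4703, 0.3091, 0.171]
eef_rot: [0.63, 0.777, 0.0, 0.0]
ft_force: [-0.3, 0.0, 0.0]
finger_gap: 0.0208
finger_force: 29.4
```

```bash
python3 -c "
from h import *
togo('blank',.101)
for n in('side','top'):
  c=manip.read_camera(n)
  print([(np.round(m['pixel']),m['confidence']) for m in manip.silhouettes(n,'vial_red')[:2]])
  if n=='side': cv2.imwrite('pics/s2.png',cv2.resize(c['img'][150:320,180:380,::-1],None,fx=3,fy=3))"
```

```text
t 5.6 togo mm [-56.1  -0.3  70. ] tooly deg 11.92 tilt [ 4.e-04  1.e-04 -1.e+00] gap 0.0208 F [-0.3  0.   0. ] 29.418510496616364
[(array([238., 284.]), 0.89)]
[]
```

View pics/s2.png

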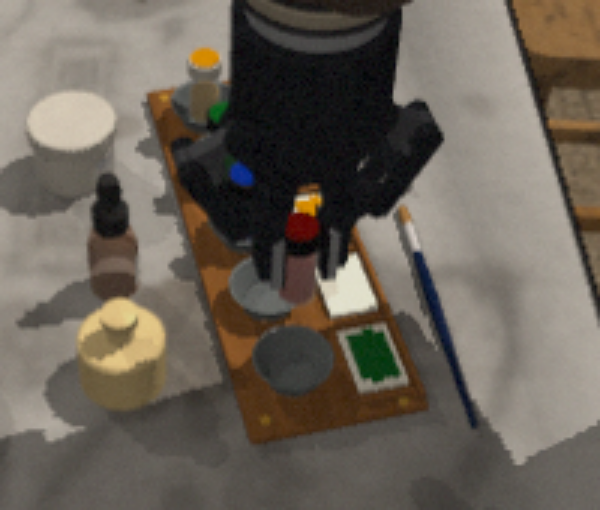

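Red is lifted and upright, and its cup is empty. Moving it to the spare cup.

Emit:
jog_arm(
  steps=[
    [-0.014,0,0,0],
    [-0.02,0,0,0],
    [-0.014,0,0,0],
    [-0.008,0,0,0],
    [0,0,0,0],
    [0,0,0.015,0],
    [0,0,0.015,0],
    [0,0,0.015,0],
    [0,0,0.012,0],
    [0,0,0,0],
  ],
)

```text
time_s: 6.63
eef_pos: [0.48, 0.254, 0.1109]
eef_rot: [0.63, 0.777, -0.002, -0.002]
ft_force: [-0.5, -0.6, -1.2]
finger_gap: 0.021
finger_force: 29.4
```

Emit:
jog_arm(
  steps=[
    [0,0,0.006,0],
    [0,0,0.004,0],
    [0,0,0.002,0],
    [0,0,0,0],
    [0,0,0,0],
  ],
)

```text
time_s: 7.05
eef_pos: [0.4823, 0.2546, 0.1025]
eef_rot: [0.63, 0.777, 0.001, 0.0]
ft_force: [0.3, -0.4, 0.3]
finger_gap: 0.0207
finger_force: 29.5
```

```bash
python3 -c "
from h import *
togo('blank',.101)"
```

```text
t 7.05 togo mm [-0.3 -0.8  1.5] tooly deg 11.93 tilt [ 1.3e-03  4.0e-04 -1.0e+00] gap 0.0207 F [ 0.3 -0.4  0.3] 29.527767598628998
```

Emit:
jog_arm(
  steps=[
    [0,0,0.001,0],
    [0,0,0,0],
    [0,0,0,0],
    [0,0,0,0],
    [0,0,0,0],
    [0,0,-0.01,0],
    [0,0,-0.02,0],
    [0,0,-0.02,0],
    [0,0,-0.018,0],
    [0,0,0,0],
  ],
  jaw=0.1,
)

```text
time_s: 7.88
eef_pos: [0.4844, 0.2552, 0.174]
eef_rot: [0.63, 0.777, 0.004, 0.002]
ft_force: [0.9, 0.7, 1.9]
finger_gap: 0.0467
finger_force: 0.0
```

Emit:
jog_arm(
  steps=[
    [-0.015,0,0,0],
    [-0.025,0,0,0],
    [-0.025,0,0,0],
    [-0.025,0,0,0],
    [-0.015,0,0,0],
    [-0.007,0,0,0],
    [0,0,0,0],
    [0,0,0,0],
  ],
)

```text
time_s: 8.55
eef_pos: [0.5048, 0.1449, 0.1686]
eef_rot: [0.63, 0.776, -0.0, -0.0]
ft_force: [-0.5, 0.4, -0.3]
finger_gap: 0.0467
finger_force: 0.0
```

```bash
python3 -c "
from h import *
togo('red',.103)
c=manip.read_camera('side')
cv2.imwrite('pics/s3.png',cv2.resize(c['img'][150:320,180:380,::-1],None,fx=3,fy=3))"
```

```text
t 8.55 togo mm [-0.3 -0.1 65.6] tooly deg 11.88 tilt [-6.e-04  3.e-04 -1.e+00] gap 0.0467 F [-0.5  0.4 -0.3] 0.0
```

View pics/s3.png

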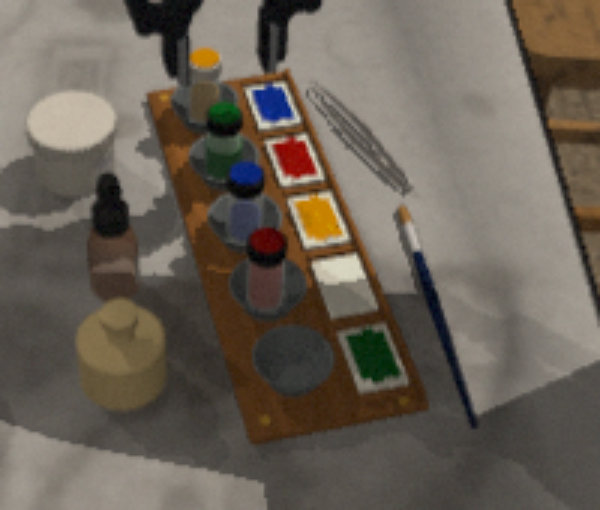

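Red (crop 267,270) stands upright in the spare cup. Next I take green.

Emit:
jog_arm(
  steps=[
    [0,0,0.015,0],
    [0,0,0.02,0],
    [0,0,0.015,0],
    [0,0,0.01,0],
    [0,0,0.005,0],
    [0,0,0,0],
    [0,0,0,0],
  ],
)

```text
time_s: 9.18
eef_pos: [0.5053, 0.1452, 0.1042]
eef_rot: [0.63, 0.777, 0.0, 0.0]
ft_force: [-0.3, -0.4, 1.0]
finger_gap: 0.0468
finger_force: 0.0
```

Emit:
jog_arm(
  steps=[
    [0,0,0,0],
    [0,0,0,0],
    [0,0,0,0],
    [0,0,0,0],
    [0,0,0,0],
    [0,0,0,0],
    [0,0,0,0],
    [0,0,0,0],
  ],
  jaw=-1,
)

```text
time_s: 9.85
eef_pos: [0.5058, 0.1449, 0.105]
eef_rot: [0.63, 0.777, 0.001, 0.001]
ft_force: [-1.0, 0.1, 6.2]
finger_gap: 0.0207
finger_force: 30.0
```

Emit:
jog_arm(
  steps=[
    [0,0,-0.01,0],
    [0,0,-0.02,0],
    [0,0,-0.02,0],
    [0,0,-0.015,0],
    [0,0,-0.005,0],
    [0,0,0,0],
    [0,0,0,0],
  ],
)

```text
time_s: 10.43
eef_pos: [0.5046, 0.1447, 0.1735]
eef_rot: [0.63, 0.777, -0.0, -0.0]
ft_force: [1.2, 0.1, -0.8]
finger_gap: 0.0207
finger_force: 29.5
```

```bash
python3 -c "
from h import *
togo('green',.103)"
```

```text
t 10.43 togo mm [1.678e+02 1.000e-01 7.050e+01] tooly deg 11.92 tilt [-5.e-04 -1.e-04 -1.e+00] gap 0.0207 F [ 1.2  0.1 -0.8] 29.508469998836517
```

Emit:
jog_arm(
  steps=[
    [0.012,0,0,0],
    [0.024,0,0,0],
    [0.03,0,0,0],
    [0.03,0,0,0],
    [0.03,0,0,0],
    [0.024,0,0,0],
    [0.012,0,0,0],
    [0.006,0,0,0],
    [0,0,0,0],
    [0,0,0,0],
  ],
)

```text
time_s: 11.27
eef_pos: [0.4702, 0.3087, 0.1733]
eef_rot: [0.63, 0.777, -0.001, -0.0]
ft_force: [-0.1, -0.8, 0.5]
finger_gap: 0.0202
finger_force: 29.5
```

Emit:
jog_arm(
  steps=[
    [0,0,0.01,0],
    [0,0,0.015,0],
    [0,0,0.015,0],
    [0,0,0.012,0],
    [0,0,0.008,0],
    [0,0,0.006,0],
    [0,0,0.003,0],
    [0,0,0,0],
    [0,0,0,0],
    [0,0,0,0],
  ],
)

```text
time_s: 12.1
eef_pos: [0.4707, 0.3093, 0.1053]
eef_rot: [0.63, 0.777, 0.0, 0.0]
ft_force: [-0.5, -0.0, -0.9]
finger_gap: 0.0205
finger_force: 29.6
```

```bash
python3 -c "
from h import *
togo('green',.103)"
```

```text
t 12.1 togo mm [-0.1 -0.7  2.3] tooly deg 11.91 tilt [ 1.e-03  4.e-04 -1.e+00] gap 0.0205 F [-0.5 -0.  -0.9] 29.620234966278076
```

Release, rise, and go 56 mm to red in the spare cup.

Emit:
jog_arm(
  steps=[
    [0,0,0.001,0],
    [0,0,0,0],
    [0,0,0,0],
    [0,0,0,0],
    [0,0,0,0],
    [0,0,-0.01,0],
    [0,0,-0.02,0],
    [0,0,-0.02,0],
    [0,0,-0.016,0],
    [0,0,0,0],
  ],
  jaw=0.1,
)

```text
time_s: 12.93
eef_pos: [0.4726, 0.3102, 0.1748]
eef_rot: [0.63, 0.777, 0.004, 0.002]
ft_force: [1.2, -0.2, 1.3]
finger_gap: 0.0469
finger_force: 0.0
```

Emit:
jog_arm(
  steps=[
    [-0.014,0,0,0],
    [-0.02,0,0,0],
    [-0.014,0,0,0],
    [-0.008,0,0,0],
    [0,0,0,0],
    [0,0,0,0],
  ],
)

```text
time_s: 13.43
eef_pos: [0.4817, 0.2538, 0.1691]
eef_rot: [0.63, 0.776, -0.001, -0.001]
ft_force: [-0.2, 0.4, 0.4]
finger_gap: 0.0468
finger_force: 0.0
```

```bash
python3 -c "
from h import *
togo('blank',.103)"
```

```text
t 13.43 togo mm [ 0.4  0.1 66.1] tooly deg 11.84 tilt [-1.5e-03 -2.0e-04 -1.0e+00] gap 0.0468 F [-0.2  0.4  0.4] 0.0
```

Emit:
jog_arm(
  steps=[
    [0,0,0.015,0],
    [0,0,0.02,0],
    [0,0,0.015,0],
    [0,0,0.01,0],
    [0,0,0.005,0],
    [0,0,0,0],
    [0,0,0,0],
  ],
)

```text
time_s: 14.02
eef_pos: [0.4821, 0.2547, 0.1051]
eef_rot: [0.63, 0.777, 0.0, 0.0]
ft_force: [0.3, -0.3, -0.2]
finger_gap: 0.0474
finger_force: 0.0
```

Emit:
jog_arm(
  steps=[
    [0,0,0,0],
    [0,0,0,0],
    [0,0,0,0],
    [0,0,0,0],
    [0,0,0,0],
    [0,0,0,0],
    [0,0,0,0],
    [0,0,0,0],
  ],
  jaw=-1,
)

```text
time_s: 14.68
eef_pos: [0.4826, 0.2547, 0.1061]
eef_rot: [0.63, 0.777, 0.001, 0.001]
ft_force: [-0.7, 0.4, 6.2]
finger_gap: 0.0206
finger_force: 29.6
```

Emit:
jog_arm(
  steps=[
    [0,0,-0.01,0],
    [0,0,-0.02,0],
    [0,0,-0.02,0],
    [0,0,-0.015,0],
    [0,0,-0.005,0],
    [0,0,0,0],
    [0,0,0,0],
  ],
)

```text
time_s: 15.27
eef_pos: [0.4815, 0.2542, 0.1745]
eef_rot: [0.63, 0.777, -0.0, -0.0]
ft_force: [-0.4, -0.1, -0.6]
finger_gap: 0.0202
finger_force: 29.4
```

```bash
python3 -c "
from h import *
togo('red',.103)
c=manip.read_camera('side')
cv2.imwrite('pics/s4.png',cv2.resize(c['img'][150:320,180:380,::-1],None,fx=3,fy=3))"
```

```text
t 15.27 togo mm [-112.1    0.2   71.5] tooly deg 11.92 tilt [-7.e-04 -3.e-04 -1.e+00] gap 0.0202 F [-0.4 -0.1 -0.6] 29.406912624835968
```

View pics/s4.png

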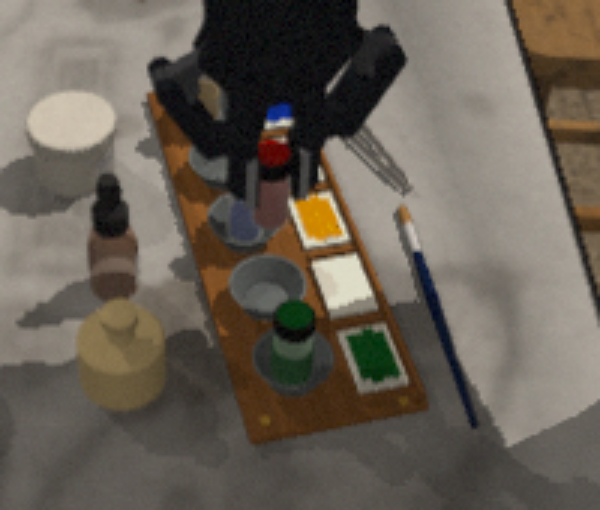

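Green stands upright in its own cup (293,345), and red is held. Moving red to its cup.

Emit:
jog_arm(
  steps=[
    [-0.015,0,0,0],
    [-0.025,0,0,0],
    [-0.025,0,0,0],
    [-0.025,0,0,0],
    [-0.015,0,0,0],
    [-0.007,0,0,0],
    [0,0,0,0],
    [0,0,0,0],
  ],
)

```text
time_s: 15.98
eef_pos: [0.5046, 0.1449, 0.174]
eef_rot: [0.63, 0.776, -0.0, -0.001]
ft_force: [-0.1, 1.1, -0.1]
finger_gap: 0.0208
finger_force: 29.4
```

Emit:
jog_arm(
  steps=[
    [0,0,0.01,0],
    [0,0,0.015,0],
    [0,0,0.015,0],
    [0,0,0.012,0],
    [0,0,0.008,0],
    [0,0,0.006,0],
    [0,0,0.003,0],
    [0,0,0,0],
    [0,0,0,0],
    [0,0,0,0],
  ],
)

```text
time_s: 16.82
eef_pos: [0.5054, 0.145, 0.1062]
eef_rot: [0.63, 0.777, 0.0, 0.0]
ft_force: [0.8, 0.1, -0.6]
finger_gap: 0.0206
finger_force: 29.5
```

```bash
python3 -c "
from h import *
togo('red',.103)"
```

```text
t 16.82 togo mm [-0.2 -0.7  3.2] tooly deg 11.93 tilt [ 1.e-03  1.e-04 -1.e+00] gap 0.0206 F [ 0.8  0.1 -0.6] 29.463842511177063
```

Emit:
jog_arm(
  steps=[
    [0,0,0.001,0],
    [0,0,0,0],
    [0,0,0,0],
    [0,0,0,0],
    [0,0,0,0],
    [0,0,-0.01,0],
    [0,0,-0.02,0],
    [0,0,-0.02,0],
    [0,0,-0.016,0],
    [0,0,0,0],
  ],
  jaw=0.1,
)

```text
time_s: 17.65
eef_pos: [0.5074, 0.1451, 0.1756]
eef_rot: [0.63, 0.777, 0.003, 0.003]
ft_force: [1.2, 0.2, 0.7]
finger_gap: 0.0469
finger_force: 0.0
```

Emit:
jog_arm(
  steps=[
    [0.014,0,0,0],
    [0.02,0,0,0],
    [0.014,0,0,0],
    [0.008,0,0,0],
    [0,0,0,0],
    [0,0,0,0],
  ],
)

```text
time_s: 18.15
eef_pos: [0.4932, 0.1996, 0.1705]
eef_rot: [0.629, 0.777, -0.0, -0.0]
ft_force: [0.2, -0.8, -0.3]
finger_gap: 0.047
finger_force: 0.0
```

```bash
python3 -c "
from h import *
togo('ochre',.103)"
```

```text
t 18.15 togo mm [-0.2 -0.  67.5] tooly deg 11.98 tilt [-6.e-04 -5.e-04 -1.e+00] gap 0.047 F [ 0.2 -0.8 -0.3] 0.0
```

Emit:
jog_arm(
  steps=[
    [0,0,0.015,0],
    [0,0,0.02,0],
    [0,0,0.017,0],
    [0,0,0.01,0],
    [0,0,0.005,0],
    [0,0,0,0],
    [0,0,0,0],
  ],
)

```text
time_s: 18.73
eef_pos: [0.4939, 0.1994, 0.1043]
eef_rot: [0.63, 0.777, 0.0, 0.0]
ft_force: [1.2, 0.4, 1.5]
finger_gap: 0.0469
finger_force: 0.0
```

Emit:
jog_arm(
  steps=[
    [0,0,0,0],
    [0,0,0,0],
    [0,0,0,0],
    [0,0,0,0],
    [0,0,0,0],
    [0,0,0,0],
    [0,0,0,0],
    [0,0,0,0],
  ],
  jaw=-1,
)

```text
time_s: 19.4
eef_pos: [0.4943, 0.1998, 0.1051]
eef_rot: [0.63, 0.777, 0.001, 0.001]
ft_force: [-0.7, -0.8, 5.4]
finger_gap: 0.0211
finger_force: 30.0
```

Emit:
jog_arm(
  steps=[
    [0,0,-0.01,0],
    [0,0,-0.02,0],
    [0,0,-0.02,0],
    [0,0,-0.015,0],
    [0,0,-0.005,0],
    [0,0,0,0],
    [0,0,0,0],
  ],
)

```text
time_s: 19.98
eef_pos: [0.493, 0.1996, 0.1735]
eef_rot: [0.63, 0.777, -0.0, -0.0]
ft_force: [-1.3, 0.5, -0.5]
finger_gap: 0.0204
finger_force: 29.5
```

```bash
python3 -c "
from h import *
togo('blank',.103)
c=manip.read_camera('side')
cv2.imwrite('pics/s5.png',cv2.resize(c['img'][150:320,180:380,::-1],None,fx=3,fy=3))"
```

```text
t 19.98 togo mm [55.8  0.2 70.5] tooly deg 11.92 tilt [-6.e-04 -1.e-04 -1.e+00] gap 0.0204 F [-1.3  0.5 -0.5] 29.51775312423706
```

View pics/s5.png

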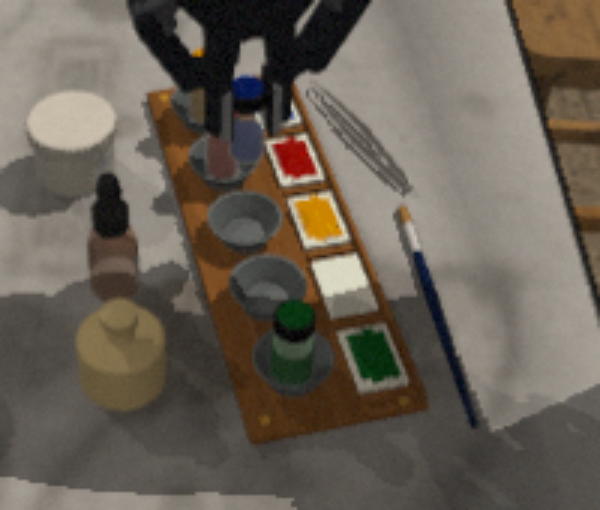

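Blue is held, red sits in its cup (222,160), and the ochre cup is empty. Blue goes to the spare cup.

Emit:
jog_arm(
  steps=[
    [0.014,0,0,0],
    [0.02,0,0,0],
    [0.014,0,0,0],
    [0.008,0,0,0],
    [0,0,0,0],
    [0,0,0,0],
  ],
)

```text
time_s: 20.53
eef_pos: [0.4814, 0.2543, 0.1729]
eef_rot: [0.63, 0.777, -0.001, -0.0]
ft_force: [0.2, 1.1, -0.1]
finger_gap: 0.0211
finger_force: 29.5
```

Emit:
jog_arm(
  steps=[
    [0,0,0.01,0],
    [0,0,0.015,0],
    [0,0,0.015,0],
    [0,0,0.012,0],
    [0,0,0.008,0],
    [0,0,0.006,0],
    [0,0,0.003,0],
    [0,0,0,0],
    [0,0,0,0],
    [0,0,0,0],
  ],
)

```text
time_s: 21.37
eef_pos: [0.4823, 0.2544, 0.1052]
eef_rot: [0.63, 0.777, 0.0, 0.0]
ft_force: [-0.1, 0.2, 1.1]
finger_gap: 0.0206
finger_force: 29.7
```

```bash
python3 -c "
from h import *
togo('blank',.103)"
```

```text
t 21.37 togo mm [-0.1 -0.7  2.2] tooly deg 11.91 tilt [ 1.1e-03  4.0e-04 -1.0e+00] gap 0.0206 F [-0.1  0.2  1.1] 29.655311107635498
```

Release, rise, and go 168 mm to ochre, which is behind the blue tile.

Emit:
jog_arm(
  steps=[
    [0,0,0.001,0],
    [0,0,0,0],
    [0,0,0,0],
    [0,0,0,0],
    [0,0,0,0],
    [0,0,-0.01,0],
    [0,0,-0.02,0],
    [0,0,-0.02,0],
    [0,0,-0.016,0],
    [0,0,0,0],
  ],
  jaw=0.1,
)

```text
time_s: 22.2
eef_pos: [0.4842, 0.2552, 0.1747]
eef_rot: [0.63, 0.777, 0.004, 0.002]
ft_force: [0.1, 0.2, -0.2]
finger_gap: 0.0471
finger_force: 0.0
```

Emit:
jog_arm(
  steps=[
    [-0.012,0,0,0],
    [-0.024,0,0,0],
    [-0.03,0,0,0],
    [-0.03,0,0,0],
    [-0.03,0,0,0],
    [-0.024,0,0,0],
    [-0.012,0,0,0],
    [-0.006,0,0,0],
    [0,0,0,0],
    [0,0,0,0],
  ],
)

```text
time_s: 23.03
eef_pos: [0.5162, 0.0903, 0.1693]
eef_rot: [0.63, 0.777, -0.0, -0.001]
ft_force: [0.0, 1.0, 0.4]
finger_gap: 0.0473
finger_force: 0.0
```

```bash
python3 -c "
from h import *
togo('blue',.103)"
```

```text
t 23.03 togo mm [-0.6  0.1 66.3] tooly deg 11.91 tilt [-1.2e-03  5.0e-04 -1.0e+00] gap 0.0473 F [0.  1.  0.4] 0.0
```

Emit:
jog_arm(
  steps=[
    [0,0,0.015,0],
    [0,0,0.02,0],
    [0,0,0.016,0],
    [0,0,0.01,0],
    [0,0,0.005,0],
    [0,0,0,0],
    [0,0,0,0],
  ],
)

```text
time_s: 23.62
eef_pos: [0.5168, 0.0905, 0.1042]
eef_rot: [0.63, 0.777, 0.0, 0.0]
ft_force: [0.8, 0.2, -0.5]
finger_gap: 0.0472
finger_force: 0.0
```

Emit:
jog_arm(
  steps=[
    [0,0,0,0],
    [0,0,0,0],
    [0,0,0,0],
    [0,0,0,0],
    [0,0,0,0],
    [0,0,0,0],
    [0,0,0,0],
    [0,0,0,0],
  ],
  jaw=-1,
)

```text
time_s: 24.28
eef_pos: [0.5174, 0.09, 0.105]
eef_rot: [0.63, 0.777, 0.001, 0.001]
ft_force: [-1.0, 0.9, 5.6]
finger_gap: 0.0206
finger_force: 30.0
```

Emit:
jog_arm(
  steps=[
    [0,0,-0.01,0],
    [0,0,-0.02,0],
    [0,0,-0.02,0],
    [0,0,-0.015,0],
    [0,0,-0.005,0],
    [0,0,0,0],
    [0,0,0,0],
  ],
)

```text
time_s: 24.87
eef_pos: [0.5162, 0.09, 0.1735]
eef_rot: [0.63, 0.777, -0.0, -0.0]
ft_force: [-0.0, -0.1, -0.8]
finger_gap: 0.0208
finger_force: 29.6
```

```bash
python3 -c "
from h import *
togo('ochre',.103)
c=manip.read_camera('side')
cv2.imwrite('pics/s6.png',cv2.resize(c['img'][110:320,180:380,::-1],None,fx=2.8,fy=2.8))"
```

```text
t 24.87 togo mm [1.118e+02 1.000e-01 7.050e+01] tooly deg 11.92 tilt [-6.e-04 -0.e+00 -1.e+00] gap 0.0208 F [-0.  -0.1 -0.8] 29.562078416347504
```

View pics/s6.png

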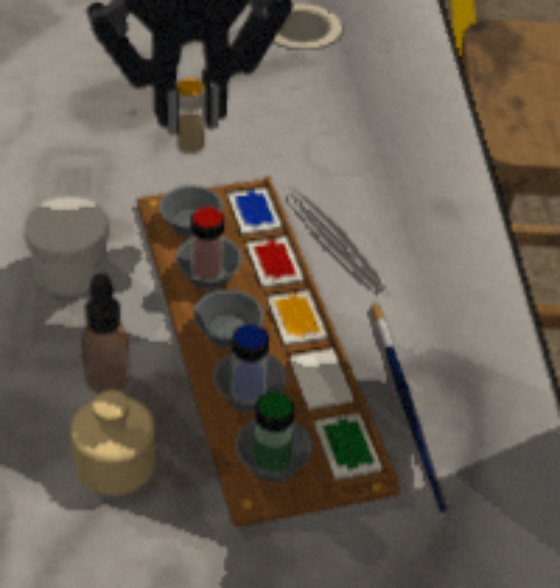

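Ochre is held at (190,115). Red, blue and green stand upright in their cups. Ochre goes to its own cup.

Emit:
jog_arm(
  steps=[
    [0.015,0,0,0],
    [0.025,0,0,0],
    [0.025,0,0,0],
    [0.025,0,0,0],
    [0.015,0,0,0],
    [0.007,0,0,0],
    [0,0,0,0],
    [0,0,0,0],
  ],
)

```text
time_s: 25.58
eef_pos: [0.4931, 0.1994, 0.173]
eef_rot: [0.63, 0.777, -0.001, -0.0]
ft_force: [0.5, 0.0, -0.3]
finger_gap: 0.0207
finger_force: 29.6
```

Emit:
jog_arm(
  steps=[
    [0,0,0.01,0],
    [0,0,0.015,0],
    [0,0,0.015,0],
    [0,0,0.012,0],
    [0,0,0.008,0],
    [0,0,0.006,0],
    [0,0,0.003,0],
    [0,0,0,0],
    [0,0,0,0],
    [0,0,0,0],
  ],
)

```text
time_s: 26.42
eef_pos: [0.4939, 0.1996, 0.1052]
eef_rot: [0.63, 0.777, 0.0, 0.0]
ft_force: [-0.1, 0.6, -0.3]
finger_gap: 0.0208
finger_force: 29.7
```

```bash
python3 -c "
from h import *
togo('ochre',.103)"
```

```text
t 26.42 togo mm [-0.1 -0.7  2.2] tooly deg 11.91 tilt [ 1.2e-03  2.0e-04 -1.0e+00] gap 0.0208 F [-0.1  0.6 -0.3] 29.701758921146393
```

Emit:
jog_arm(
  steps=[
    [0,0,0.001,0],
    [0,0,0,0],
    [0,0,0,0],
    [0,0,0,0],
    [0,0,0,0],
    [0,0,-0.01,0],
    [0,0,-0.02,0],
    [0,0,-0.02,0],
    [0,0,-0.016,0],
    [0,0,0,0],
  ],
  jaw=0.1,
)

```text
time_s: 27.25
eef_pos: [0.4958, 0.2002, 0.1746]
eef_rot: [0.63, 0.777, 0.003, 0.003]
ft_force: [0.8, 0.4, -0.2]
finger_gap: 0.0469
finger_force: 0.0
```

Emit:
jog_arm(
  steps=[
    [0.014,0,0,0],
    [0.02,0,0,0],
    [0.014,0,0,0],
    [0.008,0,0,0],
    [0,0,0,0],
    [0,0,0,0],
  ],
)

```text
time_s: 27.75
eef_pos: [0.4816, 0.2544, 0.1695]
eef_rot: [0.629, 0.777, -0.0, -0.0]
ft_force: [0.1, -0.8, 0.3]
finger_gap: 0.0474
finger_force: 0.0
```

```bash
python3 -c "
from h import *
togo('blank',.103)"
```

```text
t 27.75 togo mm [-0.2  0.  66.5] tooly deg 11.98 tilt [-7.e-04 -6.e-04 -1.e+00] gap 0.0474 F [ 0.1 -0.8  0.3] 0.0
```

Emit:
jog_arm(
  steps=[
    [0,0,0.015,0],
    [0,0,0.02,0],
    [0,0,0.016,0],
    [0,0,0.01,0],
    [0,0,0.005,0],
    [0,0,0,0],
    [0,0,0,0],
  ],
)

```text
time_s: 28.33
eef_pos: [0.4823, 0.2542, 0.1042]
eef_rot: [0.63, 0.777, 0.0, 0.0]
ft_force: [0.4, 0.0, 0.1]
finger_gap: 0.0465
finger_force: 0.0
```

Emit:
jog_arm(
  steps=[
    [0,0,0,0],
    [0,0,0,0],
    [0,0,0,0],
    [0,0,0,0],
    [0,0,0,0],
    [0,0,0,0],
    [0,0,0,0],
    [0,0,0,0],
  ],
  jaw=-1,
)

```text
time_s: 29.0
eef_pos: [0.4826, 0.2546, 0.105]
eef_rot: [0.63, 0.777, 0.001, 0.001]
ft_force: [-0.4, -0.6, 6.5]
finger_gap: 0.0207
finger_force: 30.2
```

Emit:
jog_arm(
  steps=[
    [0,0,-0.01,0],
    [0,0,-0.02,0],
    [0,0,-0.02,0],
    [0,0,-0.015,0],
    [0,0,-0.005,0],
    [0,0,0,0],
    [0,0,0,0],
  ],
)

```text
time_s: 29.58
eef_pos: [0.4815, 0.2543, 0.1734]
eef_rot: [0.63, 0.777, -0.0, -0.0]
ft_force: [-0.1, 0.8, -0.6]
finger_gap: 0.0207
finger_force: 29.8
```

```bash
python3 -c "
from h import *
togo('blue',.103)"
```

```text
t 29.58 togo mm [-168.1    0.2   70.4] tooly deg 11.92 tilt [-8.e-04 -2.e-04 -1.e+00] gap 0.0207 F [-0.1  0.8 -0.6] 29.76153999567032
```

Emit:
jog_arm(
  steps=[
    [-0.012,0,0,0],
    [-0.024,0,0,0],
    [-0.03,0,0,0],
    [-0.03,0,0,0],
    [-0.03,0,0,0],
    [-0.024,0,0,0],
    [-0.012,0,0,0],
    [-0.006,0,0,0],
    [0,0,0,0],
    [0,0,0,0],
  ],
)

```text
time_s: 30.42
eef_pos: [0.5162, 0.0903, 0.1733]
eef_rot: [0.63, 0.777, -0.0, -0.001]
ft_force: [0.2, 0.5, -0.7]
finger_gap: 0.0207
finger_force: 29.8
```

Emit:
jog_arm(
  steps=[
    [0,0,0.01,0],
    [0,0,0.015,0],
    [0,0,0.015,0],
    [0,0,0.012,0],
    [0,0,0.008,0],
    [0,0,0.006,0],
    [0,0,0.003,0],
    [0,0,0,0],
    [0,0,0,0],
    [0,0,0,0],
  ],
)

```text
time_s: 31.25
eef_pos: [0.517, 0.0901, 0.1052]
eef_rot: [0.63, 0.777, 0.0, 0.0]
ft_force: [0.6, 0.5, -0.6]
finger_gap: 0.0209
finger_force: 29.9
```

```bash
python3 -c "
from h import *
togo('blue',.103)"
```

```text
t 31.25 togo mm [-0.2 -0.7  2.2] tooly deg 11.93 tilt [ 0.0012 -0.     -1.    ] gap 0.0209 F [ 0.6  0.5 -0.6] 29.885090589523315
```

Release, rise well clear, move aside.

Emit:
jog_arm(
  steps=[
    [0,0,0.001,0],
    [0,0,0,0],
    [0,0,0,0],
    [0,0,0,0],
    [0,0,0,0],
    [0,0,-0.01,0],
    [0,0,-0.02,0],
    [0,0,-0.03,0],
    [0,0,-0.03,0],
    [0,0,-0.02,0],
  ],
  jaw=0.1,
)

```text
time_s: 32.08
eef_pos: [0.5175, 0.09, 0.2178]
eef_rot: [0.63, 0.777, 0.001, 0.002]
ft_force: [0.6, -0.7, 0.3]
finger_gap: 0.0469
finger_force: 0.0
```

Emit:
jog_arm(
  steps=[
    [-0.015,0,-0.01,0],
    [-0.025,0,0,0],
    [-0.025,0,0,0],
    [-0.025,0,0,0],
    [-0.025,0,0,0],
    [-0.025,0,0,0],
    [-0.015,0,0,0],
    [0,0,0,0],
    [0,0,0,0],
    [0,0,0,0],
  ],
)

```text
time_s: 32.92
eef_pos: [0.5484, -0.0609, 0.224]
eef_rot: [0.63, 0.777, 0.0, -0.0]
ft_force: [0.3, -0.2, -0.2]
finger_gap: 0.0474
finger_force: 0.0
```

Run:
```python
from h import *
R=np.array([[np.cos(TH),-np.sin(TH)],[np.sin(TH),np.cos(TH)]])
for n in('top','side'):
    c=manip.read_camera(n);C=cloud(c);L=(C[...,:2]-O)@R
    for l,y in zip(ORD,YS):
        M=(np.abs(L[...,0]-.014)<.03)&(np.abs(L[...,1]-y)<.025)&(C[...,2]>.054)&(C[...,2]<.08)&(c['depth']>0)
        print(n,l,M.sum(),(L[M].mean(0).round(4),np.median(C[M][:,2]).round(4)) if M.any() else '')
    if n=='side': cv2.imwrite('pics/s7.png',cv2.resize(c['img'][140:310,180:380,::-1],None,fx=3,fy=3))
```

```text
top blue 128 (array([ 0.0126, -0.1125]), np.float64(0.0621))
top red 130 (array([ 0.0129, -0.0573]), np.float64(0.0621))
top ochre 128 (array([ 0.0128, -0.0012]), np.float64(0.0621))
top blank 0 
top green 132 (array([0.0126, 0.1103]), np.float64(0.0622))
side blue 95 (array([ 0.0157, -0.1108]), np.float64(0.0611))
side red 105 (array([ 0.016, -0.055]), np.float64(0.0616))
side ochre 122 (array([0.0158, 0.0011]), np.float64(0.0615))
side blank 0 
side green 156 (array([0.0161, 0.1127]), np.float64(0.0615))
```

View pics/s7.png

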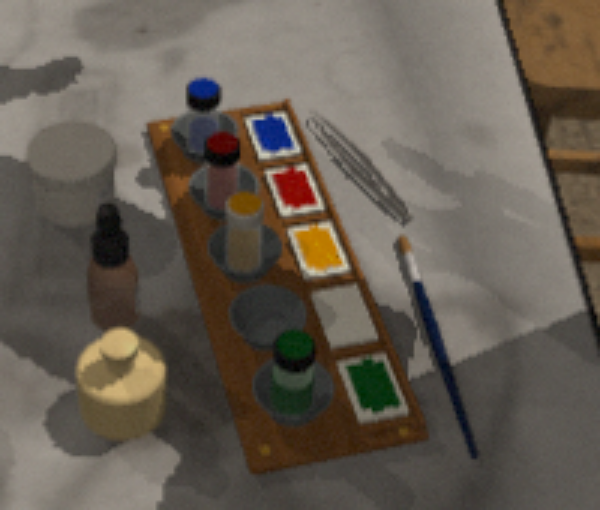

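All four stand upright on the cup floor behind their own colours: blue (203,115), red (222,170), ochre (244,230) and green (293,375). The gripper is clear.

```bash
python3 -c "
from rig import manip
print(manip.hand_in())"
```

```text
the job is handed in; nothing more can be done
None
```

The job is handed in: at the last look, before any verdict was shown, all four vials stood upright in the cups behind their own colours, with the gripper clear and about 33 s used.

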